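# Pin the hold-down bar over a bored hub

### The arm

A 6-joint arm with a two-finger parallel gripper is mounted at the origin on the work surface. World frame = base frame: x ahead of the robot, y to its left, z up, the work surface at z = 0. Lengths are in m, angles in rad, forces in N, time in s.
With the tool pointing down it reaches from about 0.3 to 0.75 m from the base axis. Payload 8.5 kg.
Tool frame: the origin (TCP) lies at the very end of the fingers, on their centre line; the grasp point (between the pads) lies 19 mm behind it; z points along the fingers, y is the line along which they close (so a half turn about z gives the same grasp; the last joint's range is limited). The gripper opens to 85 mm and grips with 20 to 120 N. Pads are 22 mm wide; open, the fingers measure 114 mm over their backs; the gripper's body (76 mm by 85 mm) begins 54 mm behind the grasp point. The pads swing forward as they close: fully open they stand 13 mm farther back than shut.
Start: joints at [1.007, 0.381, 1.297, -0, 1.464, -0.215], TCP at [0.188, 0.517, 0.231] pointing down, gripper open.
Joint ranges: [-3.11, 3.11], [-0.89, 2.33], [0.22, 2.48], [-1.42, 4.56], [0.17, 2.85], [-2.88, 2.88]. Speed limits (rad/s): [2.39, 2.39, 3.14, 3.14, 3.14, 3.14].

### API

Orientations are given as [roll, pitch, yaw] about the fixed x, y, z axes, in that order (R = Rz(yaw) Ry(pitch) Rx(roll)).
In Python, from bench import arm gives the robot as it stands. The module is installed in compiled form; this text tells all that it offers.
- The arm moves only by the shell command python3 -m handwheel 'ROWS' [FORCE]. ROWS is JSON, a list of rows, each an object of numbers: "fingers": the opening, from 0 (shut) to 1 (fully open); "dx", "dy", "dz": the shift along the tool's x, y, z scaled (see below); "roll": the turn about the tool's z scaled (see below). A call has exactly 10 rows; each row is the pose to reach, as a shift and turn from the pose commanded when the call began, along the tool's axes at that moment; what a row does not reach only later rows make up. The controller multiplies each number of a shift by 40 cm and each number of a turn by pi/2 rad. A row lasts 1/10 s, in which the tool goes at most 50 mm and 8.59 degrees, less where a joint would pass 70% of its speed; a pose out of reach is approached as far as the arm can. A call with a number of a shift or a turn outside -1 to 1 is refused whole. A call with a gripper value outside its range is refused whole. The fingers move at their own pace and stop on an object; FORCE is the grip in N (left out, the last holds). Time passes only in rows, so rows that repeat a pose let the fingers close, or fill a call up. It gives the time, the measured TCP pose, the force, the opening and the grip force at its end, in the units of the state.
- arm.get_state(): the state, without advancing time (a new reading comes with each control period).
- arm.snapshot(name): name is "scene" or "top" or "wrist"; returns a dict with "img" (480x640x3 uint8, red, green, blue), "fx", "fy", "cx", "cy" (pixels), "dist_coeffs" ([k1, k2, p1, p2, k3] as OpenCV has them; the pictures are not rectified), "rvec" (rotation vector, rad) and "tvec" (3), from world to camera coordinates, as OpenCV has them; the wrist camera has in their place "hand_eye" (4x4, takes a point from camera to tool coordinates, whose origin is the TCP and whose axes are the flange's). Camera axes: x right, y down, z forward; pixel columns grow to the right and rows downward; lengths in m; the calibration is good to about 2 mm. A picture is of the moment at which its call begins: read the wrist's pose just before it. There is no depth.
- arm.job_done(): hands the job in; it is judged then, once.
The state is a dict: "time_s": time; "joints": joint angles; "qvel": joint speeds; "joint_torque": joint torques, N m; "eef_pos": TCP position; "tool_rot": TCP orientation; "force": force on the tool from outside, world axes, zero at the start; "wrist_torque": the same for the moment, N m; "grip_width": finger opening in m; "grip_force": force on a finger pad.
Only numpy, scipy, OpenCV 4.12 (cv2) and the standard library are available. Lean on these libraries where they do the work, as an engineer would, in place of code of your own. Each camera call takes 0.05 s, during which the arm holds its last target. There are 200 camera calls.

### The job

Clamp the bored hub in the bench fixture: set it flange down over the fixture's post, swing the hold-down bar down over it until its eye is fully home in the fork, push the headed pin through fork and eye until its head is hard against the fork, then slide the keeper all the way in behind the pin's head. Do it in that order, and leave the other things on the bench (also the solid blank that looks like the hub) where they are.

Things in the scene. Friction and masses are not known exactly. Their poses are not given: they have to be found in the camera images.
- fixture: Dark steel clamp fixture fixed to the bench. Frame: origin on the bench surface, z up; x from the pin-head side through the fork, y from the hinge to the fork. Base plate x -112..52, y -142..192, 20 thick. Pin rest: block x -108..-28, y 78..122, top z 60, with two lips to z 64; the pin's head stands between them. Keeper guide block: x -56..-34, y 124..184, top z 66 (mm)
- post_foot (a point): Foot of the post, on top of the base plate, at fixture (0,10,20) mm: the hub's underside centre goes here. Post dia 22, 26 tall, its upper 8 tapered. Axes as the fixture's
- hinge (a point): Centre of the bar's hinge axis (along x), at fixture (0,-100,74) mm, between two ears with tops at z 90. Axes as the fixture's
- fork_mouth (a point): Centre of the hole's mouth in the fork's near cheek, on its outer face, where the pin head seats; at fixture (-28,100,74) mm. Pin goes in along +x; axes as the fixture's. Near cheek x -28..-8, far cheek x 8..20, both y 82..118, tops z 94 (fixture mm), holes dia 14
- bar (a joint): Angle of the hold-down bar in rad: 0 = level, eye home in the fork; grows as it opens, 1.57 = upright. A stiff hinge, it stays where it is left; about 5 N near its end moves it
- bar_eye (a point): Centre of the eye's hole (dia 14) in the bar, 200 mm from the hinge axis; x along the hinge axis, y from hinge to eye, z the bar's upper side. Bar: steel, 30 wide, 12 thick (z +-6) up to 170 from the hinge; then the eye, a plate 12 thick (x), 36 tall (z +-18), 165 to 215 from the hinge. Level, its underside is 3 mm above the seated hub
- pin: Steel headed pin lying level, tip 8 to 14 mm inside the near cheek's hole. Origin: centre of the head's seating face; x along the shank to the tip. Shank dia 12, 62 long, last 6 tapered; head dia 28, 10 thick (x -10..0). Push the head along fixture +x; seated, origin is at fork_mouth. Not before the bar is home
- keeper (a joint): Travel of the keeper in m: 0 = fully out, 0.038 = fully in behind the seated head. Slides along the fixture's -y, needs about 3 N
- keeper_end (a point): Centre of the keeper's outer (+y) end face; push it to -y. Axes as the fixture's. Keeper: steel plate 8 (x) x 45 (y) x 22 (z +-11) mm, reaching 45 towards -y from here, with a post dia 12, 16 tall on top, centred 9 from this end. It passes 3 behind a seated head; a pin that is not home blocks it
- hub: Turned aluminium hub with a through BORE of dia 26: flange dia 64, 10 thick at the bottom, boss dia 40 above it, 45 tall in all. Origin: centre of the underside, z up. Grasp it by the boss. Stands at the bench's left, swapped at random with the blank and the collar
- blank: BYSTANDER. Turned aluminium blank with the hub's very outline (flange dia 64 x 10, boss dia 40, 45 tall) but SOLID: no bore. Origin: centre of underside, z up
- collar: BYSTANDER. Plain steel ring, outside dia 68, inside dia 48, 18 tall. Origin: centre of underside
- jar: BYSTANDER. Glass jar with steel cap, dia 72, 100 tall. Origin: centre of underside
- tin: BYSTANDER. White paint tin, dia 90, 110 tall. Origin: centre of underside
- offcut: BYSTANDER. Wooden offcut 70 x 130 x 35. Origin: centre of underside
- screwdriver: BYSTANDER. Screwdriver lying along its x axis, about 200 long
- wrench: BYSTANDER. Wrench lying along its x axis, about 180 long
Mind the look-alikes: they are no part of the job. Leave any green or orange look-alike of the hub alone.

How it is judged:
On the way, in this order (a step that is already met when the one before it is completed fails the run):
1. the hub stands on the base plate, over the post (horizontal distance between hub and post_foot below 0.005 m and z of hub in the frame of fixture below 0.024 m and angle between hub's own z axis and vertical below 0.06 rad), for 0.2 s.
2. the bar is fully down, eye in the fork, with the hub under it (all of step 1 and value of joint bar below 0.02 rad), for 0.2 s.
3. the pin's head is home against the fork (value of joint bar below 0.02 rad and x of pin in the frame of fork_mouth above -0.003 m and distance between pin and fork_mouth below 0.006 m and angle between the x axis of pin and the x axis of fixture, either way round below 0.06 rad), for 0.2 s.
4. the keeper is in behind the pin's head (x of pin in the frame of fork_mouth above -0.003 m and distance between pin and fork_mouth below 0.006 m and angle between the x axis of pin and the x axis of fixture, either way round below 0.06 rad and value of joint keeper above 0.033 m), for 0.2 s.
At the end, for the whole second after the job is handed in: Hub over the post, on the base plate (within 5 mm of its axis, 4 mm of the plate, 0.06 rad upright); bar down (below 0.02 rad); pin head within 3 mm of the fork face, on the hole axis; keeper in by over 33 mm; hub and pin at rest; no bystander moved over 30 mm (all of step 2 and all of step 4 and linear speed of each of hub, pin below 0.02 m/s); the robot touches nothing.
It fails at once if a bystander is moved by more than 30 mm (distance of any of blank, collar, jar, tin, offcut, screwdriver, wrench from where it was at the start of the episode above 0.03 m).
It also fails if it takes over 69 s, if anything falls off the work surface, if the arm or the gripper's body presses on something with over 40 N, if the wrist force passes 120 N, or if a joint passes its speed limit or range.

## Working session

There is one attempt and no reset: what is moved stays moved. The work goes in short steps, Python scripts to look and compute and a shell command to move; the robot and the scene stay as the last step left them, time stands still between calls to the robot, and variables do not carry over. Pictures are saved under pics/ and viewed, at most 13 in all, crops included, and the job is handed in when it is done.

```bash
mkdir -p pics; cat > h.py <<'E'
import numpy as np, cv2
from bench import arm
def snap(n):
    s=arm.get_state(); d=arm.snapshot(n); d['K']=np.array([[d['fx'],0,d['cx']],[0,d['fy'],d['cy']],[0,0,1.]]); D=np.array(d['dist_coeffs'],float)
    d['D']=D
    if 'rvec' in d:
        R=cv2.Rodrigues(np.array(d['rvec'],float))[0]; t=np.array(d['tvec'],float).ravel()
        d['R']=R.T; d['o']=-R.T@t
    else:
        T=np.eye(4); T[:3,:3]=rot(s['tool_rot']); T[:3,3]=s['eef_pos']; M=T@np.array(d['hand_eye']); d['R']=M[:3,:3]; d['o']=M[:3,3]
    return d
def rot(r):
    from scipy.spatial.transform import Rotation as Q
    return Q.from_euler('xyz',r).as_matrix()
def ray(d,p):
    u=cv2.undistortPoints(np.array([[p]],float),d['K'],d['D'])[0,0]
    v=d['R']@np.array([u[0],u[1],1]); return d['o'],v/np.linalg.norm(v)
def plane(d,p,z):
    o,v=ray(d,p); return o+v*(z-o[2])/v[2]
def two(a,p,b,q):
    o,v=ray(a,p);O,V=ray(b,q); s=np.linalg.lstsq(np.c_[v,-V],O-o,rcond=None)[0]
    P,Q=o+s[0]*v,O+s[1]*V; return (P+Q)/2,np.linalg.norm(P-Q)
def proj(d,X):
    R=d['R'].T; return cv2.projectPoints(np.array(X,float).reshape(-1,1,3),cv2.Rodrigues(R)[0],-R@d['o'],d['K'],d['D'])[0].reshape(-1,2)
def save(d,n,box=None,f=1):
    i=d['img']
    if box: i=i[box[1]:box[3],box[0]:box[2]]
    cv2.imwrite('pics/'+n,cv2.resize(i[:,:,::-1],None,fx=f,fy=f,interpolation=cv2.INTER_CUBIC))
E
python3 - <<'E'
from h import *
import pickle
D={n:snap(n) for n in('scene','top','wrist')}
pickle.dump(D,open('s0.pkl','wb'))
for n in D: save(D[n],n+'0.png'); print(n,D[n]['o'],D[n]['R'][:,2],D[n]['fx'])
print(D['wrist']['hand_eye']); print(arm.get_state())
E
```

```text
scene [1.15752559 0.64821853 0.90120323] [-0.50753511 -0.54031511 -0.6711689 ] 446.51741696415905
top [ 0.37469275 -0.0086678   1.01484658] [ 0.1697755  0.0116413 -0.985414 ] 462.44423300132036
wrist [0.12485823 0.54031565 0.37259492] [ 0.24785268 -0.09145012 -0.96447184] 335.92672525479645
[[-3.22904457e-04 -9.64389699e-01 -2.64485168e-01  6.72922750e-02]
 [ 9.99999947e-01 -3.24887935e-04 -3.62434783e-05  5.21015434e-04]
 [-5.09752027e-05 -2.64485165e-01  9.64389753e-01 -1.41789382e-01]
 [ 0.00000000e+00  0.00000000e+00  0.00000000e+00  1.00000000e+00]]
{'time_s': 0.15, 'joints': array([ 1.00671223e+00,  3.81049914e-01,  1.29801041e+00,  9.01279458e-06,
        1.46364375e+00, -2.15299569e-01]), 'qvel': array([ 0.00045884, -0.00130832, -0.00415047, -0.00054228,  0.00010107,
       -0.00055596]), 'joint_torque': array([ 2.49694211e-03, -4.48625028e+01, -2.31345749e+01, -1.69700920e-04,
        3.81986596e-03, -5.13186728e-05]), 'eef_pos': array([0.18784443, 0.51669268, 0.23087468]), 'tool_rot': array([-3.14050881e+00, -2.46196435e-04,  2.79280703e+00]), 'force': array([ 1.11936074, -0.30747786,  0.80272533]), 'wrist_torque': array([ 0.01772958,  0.03541633, -0.08033178]), 'grip_force': 0.0, 'grip_width': 0.08539416092484281}
```

View pics/top0.png

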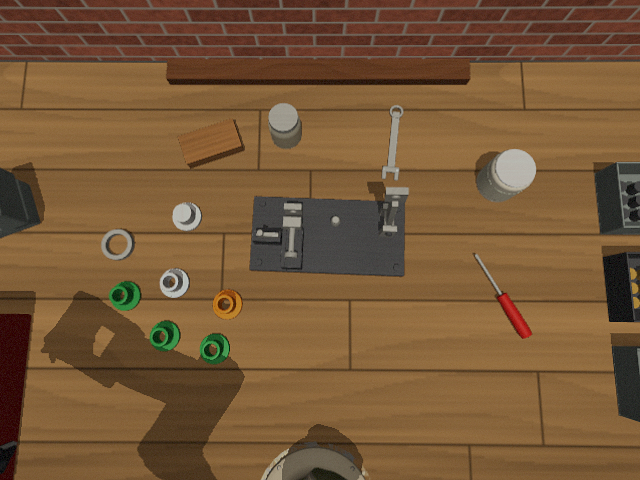

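View pics/scene0.png

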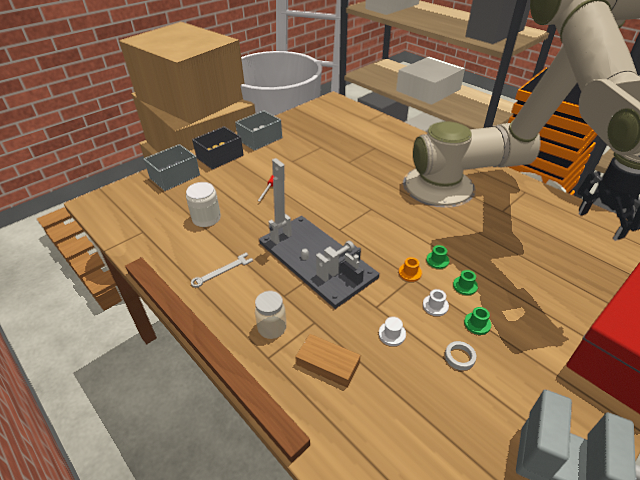

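The look-alikes, in top-image pixels:
- silver with a dark bore at (174,283)
- silver with a plain top at (187,215), probably the blank
- green at (125,295), (165,335) and (214,348)
- orange at (227,304)
- grey ring at (118,244), the collar

I choose the silver one at (174,283) and will check it in a close crop. The fixture's plate corners are near (255,197), (407,200), (404,275) and (250,270). Its y axis points left in the image (world +y) and its x axis points up (world +x).

```bash
python3 - <<'E'
from h import *
import pickle
D=pickle.load(open('s0.pkl','rb')); t,s=D['top'],D['scene']
a=cv2.resize(t['img'][190:310,140:260],(400,400),interpolation=3); b=cv2.resize(s['img'][270:360,350:440],(400,400),interpolation=3)
cv2.imwrite('pics/hub.png',np.hstack([a,b])[:,:,::-1])
a=cv2.resize(t['img'][180:285,240:415],(800,480),interpolation=3)
cv2.imwrite('pics/fix.png',a[:,:,::-1])
# plate corners from mask of dark pixels
for d,box in((t,(240,185,420,290)),(s,(230,140,400,320))):
    g=d['img'].max(2).astype(int); m=np.zeros(g.shape,np.uint8); x0,y0,x1,y1=box
    m[y0:y1,x0:x1]=(g[y0:y1,x0:x1]<85)*255
    m=cv2.morphologyEx(m,cv2.MORPH_CLOSE,np.ones((5,5)))
    c=max(cv2.findContours(m,0,2)[0],key=cv2.contourArea); print(cv2.contourArea(c),cv2.boxPoints(cv2.minAreaRect(c)).tolist(), cv2.approxPolyDP(cv2.convexHull(c),4,True).reshape(-1,2).tolist())
# white things
for d,box in((t,(90,190,250,310)),(s,(340,270,490,380))):
    x0,y0,x1,y1=box; h=cv2.cvtColor(d['img'],cv2.COLOR_RGB2HSV); m=np.zeros(h.shape[:2],np.uint8)
    m[y0:y1,x0:x1]=((h[...,1]<60)&(h[...,2]>110))[y0:y1,x0:x1]*255
    for c in cv2.findContours(m,0,2)[0]:
        if cv2.contourArea(c)>80: print(cv2.contourArea(c),cv2.boundingRect(c),cv2.fitEllipse(c))
E
```

```text
11450.0 [[248.51084899902344, 269.9318542480469], [252.14830017089844, 179.72369384765625], [407.3636474609375, 185.98239135742188], [403.7261962890625, 276.1905517578125]] [[407, 195], [401, 276], [250, 269], [256, 196], [310, 185], [383, 185]]
1303.0 [[257.63055419921875, 241.53541564941406], [298.77984619140625, 195.3983154296875], [383.43731689453125, 270.90362548828125], [342.28802490234375, 317.04071044921875]] [[378, 277], [334, 308], [259, 240], [347, 243], [360, 250]]
634.5 (160, 268, 29, 30) ((173.71896362304688, 282.59716796875), (27.97979164123535, 29.245763778686523), 30.98424530029297)
693.5 (101, 229, 31, 31) ((116.18194580078125, 244.03167724609375), (28.838035583496094, 30.857746124267578), 43.955772399902344)
608.0 (172, 202, 29, 29) ((186.13697814941406, 216.04835510253906), (27.772480010986328, 28.20600700378418), 21.034778594970703)
568.5 (445, 341, 31, 26) ((460.54833984375, 353.6401062011719), (23.446725845336914, 31.157188415527344), 115.8730697631836)
566.5 (379, 317, 27, 29) ((392.2191162109375, 331.6854553222656), (25.52334213256836, 28.51581573486328), 3.254526138305664)
486.5 (423, 289, 26, 27) ((436.0703430175781, 302.640380859375), (24.30721092224121, 26.341238021850586), 3.1901283264160156)
```

View pics/hub.png

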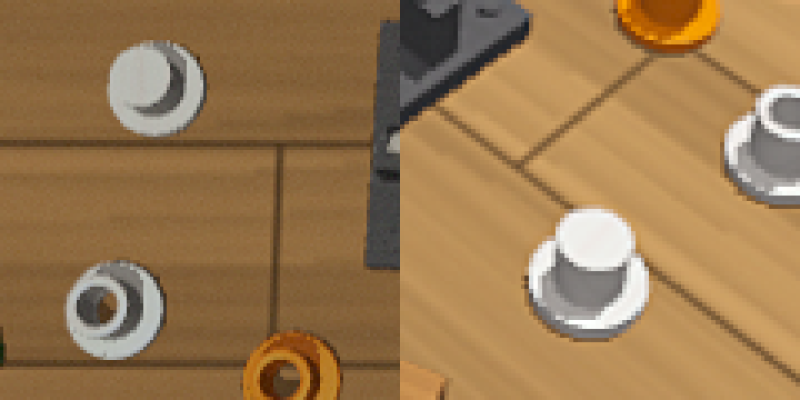

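View pics/fix.png

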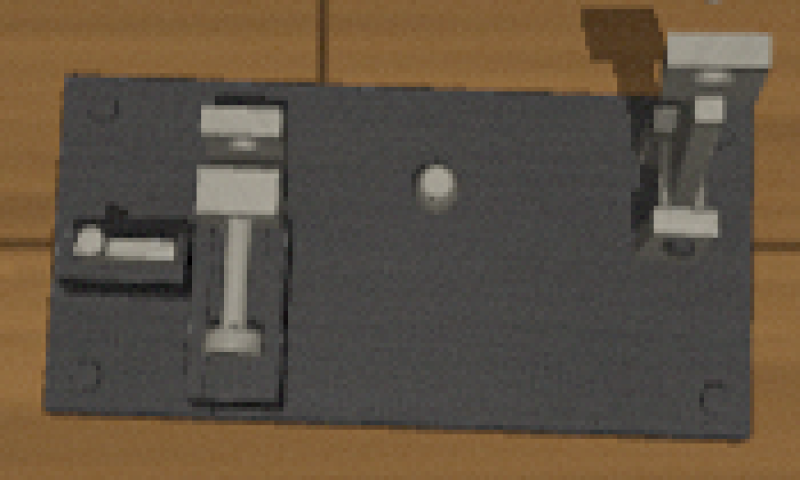

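The crop confirms it: the silver part at top pixel (174,283) has the through bore, with its boss rim centred near (170.6,282.4). The one at (187,215) is solid. In the fixture crop the plate corners are at (65,73), (755,98), (748,438) and (45,410), the post top at (437,183), the pin head at (232,340) and the keeper at left with its post at (90,240).

```bash
cat > fit.py <<'E'
from h import *
import pickle
D=pickle.load(open('s0.pkl','rb')); t,s=D['top'],D['scene']
c=lambda x,y:(240+x/4.571-.4,180+y/4.571-.4)
F=np.array([[52,192],[52,-142],[-112,-142],[-112,192]])/1000
W=np.array([plane(t,c(*p),.02)[:2] for p in((65,73),(755,98),(748,438),(45,410))])
A=F-F.mean(0);B=W-W.mean(0); yaw=np.arctan2((A[:,0]*B[:,1]-A[:,1]*B[:,0]).sum(),(A*B).sum())
R=np.array([[np.cos(yaw),-np.sin(yaw)],[np.sin(yaw),np.cos(yaw)]]); o=W.mean(0)-R@F.mean(0)
if __name__=='__main__':
    print('yaw',yaw,'o',o,'res mm',1000*(W-(F@R.T+o)).round(4))
    f=lambda x,y,z:np.r_[R@[x/1000,y/1000]+o,z/1000]
    print('post top from px',plane(t,c(437,183),.046),'pred',f(0,10,46), 'foot',f(0,10,20))
    print('scene post top pred',proj(s,[f(0,10,46)]),'corners',proj(s,[f(52,192,20),f(52,-142,20),f(-112,-142,20),f(-112,192,20)]).round(1).tolist())
    print('fork',f(-28,100,74),'hinge',f(0,-100,74),'px fork top',proj(t,[f(-18,100,94),f(14,100,94),f(-112,192,20)]))
    P,e=two(t,(170.6,282.4),s,(437.8,295.2)); print('hub top',P,e,'flange',plane(t,(173.7,282.6),.01),plane(s,(436.1,302.6),.01))
    print('hub in s: pred',proj(s,[[*P[:2],.045]]))
    for n,p,z in(('blank',(186.1,216),.01),('orange',(227,304),.01),('green',(165,335),.01),('green',(214,348),.01),('green',(125,295),.01)): print(n,plane(t,p,z))
E
python3 fit.py
```

```text
yaw -0.03542178262374529 o [ 0.58033206 -0.04910923] res mm [[-0.  -0.1]
 [ 0.3 -0.3]
 [-0.1  1.6]
 [-0.2 -1.1]]
post top from px [ 0.57965824 -0.03888698  0.046     ] pred [ 0.58068621 -0.03911551  0.046     ] foot [ 0.58068621 -0.03911551  0.02      ]
scene post top pred [[304.87492245 250.1460884 ]] corners [[335.5, 304.2], [258.5, 238.1], [301.6, 214.6], [380.0, 272.6]]
fork [0.55589107 0.05181964 0.074     ] hinge [ 0.57679063 -0.14904651  0.074     ] px fork top [[291.49832098 221.22977912]
 [292.27901075 205.91458233]
 [248.93431907 269.1792261 ]]
hub top [0.44438653 0.30876272 0.03876321] 0.0008320288962453051 flange [0.44629029 0.31099288 0.01      ] [0.44380997 0.30938744 0.01      ]
hub in s: pred [[438.04239431 293.57246633]]
blank [0.59436204 0.29195441 0.01      ]
orange [0.40081115 0.1932942  0.01      ]
green [0.33487396 0.32295755 0.01      ]
green [0.30842549 0.21725695 0.01      ]
green [0.41911555 0.414822   0.01      ]
```

Plate fit residuals are under 2 mm, the post agrees to 1 mm, and the hub stands at about (0.444, 0.310). I'm moving above it now, turning to yaw 1.535 so the fingers close along fixture x.

```bash
cat >> h.py <<'E'
def togo(p,yaw=None,fr=None):
    s=arm.get_state(); M=rot(s['tool_rot']); d=M.T@(np.array(p)-s['eef_pos'])/.4
    r=0 if yaw is None else -(yaw-s['tool_rot'][2])/(np.pi/2)
    print('go dx %.3f dy %.3f dz %.3f roll %.3f'%(*d,r))
E
python3 -m handwheel '[{"fingers":1,"dx":-0.779,"dy":-0.268,"dz":0.178,"roll":0.801},{"fingers":1,"dx":-0.779,"dy":-0.268,"dz":0.178,"roll":0.801},{"fingers":1,"dx":-0.779,"dy":-0.268,"dz":0.178,"roll":0.801},{"fingers":1,"dx":-0.779,"dy":-0.268,"dz":0.178,"roll":0.801},{"fingers":1,"dx":-0.779,"dy":-0.268,"dz":0.178,"roll":0.801},{"fingers":1,"dx":-0.779,"dy":-0.268,"dz":0.178,"roll":0.801},{"fingers":1,"dx":-0.779,"dy":-0.268,"dz":0.178,"roll":0.801},{"fingers":1,"dx":-0.779,"dy":-0.268,"dz":0.178,"roll":0.801},{"fingers":1,"dx":-0.779,"dy":-0.268,"dz":0.178,"roll":0.801},{"fingers":1,"dx":-0.779,"dy":-0.268,"dz":0.178,"roll":0.801}]' 40
python3 - <<'E'
from h import *
import pickle
w=snap('wrist'); pickle.dump(w,open('w1.pkl','wb')); save(w,'w1.png')
print(proj(w,[[.444,.31,.045],[.444,.31,.01]]))
h=cv2.cvtColor(w['img'],cv2.COLOR_RGB2HSV); m=((h[...,1]<60)&(h[...,2]>110)).astype(np.uint8)*255
for c in cv2.findContours(m,0,2)[0]:
    if cv2.contourArea(c)>500: print(cv2.contourArea(c),cv2.boundingRect(c),cv2.fitEllipse(c))
E
```

```text
time_s: 1.15
eef_pos: [0.4442, 0.3093, 0.1598]
tool_rot: [-3.141, 0.0, 1.534]
force: [0.0, 0.9, 1.0]
grip_width: 0.0856
grip_force: 0.0
[[319.7061612  231.42585886]
 [319.73468595 221.49556977]]
616.0 (431, 287, 47, 56) ((455.7857971191406, 316.281982421875), (18.23856544494629, 66.83961486816406), 144.29005432128906)
625.5 (162, 287, 49, 56) ((182.5345001220703, 317.2901611328125), (18.0854434967041, 69.46759033203125), 34.22589111328125)
4391.0 (448, 199, 83, 71) ((488.5733947753906, 235.5829315185547), (68.18128967285156, 82.34708404541016), 109.21005249023438)
3794.0 (288, 184, 71, 70) ((323.3121643066406, 218.38096618652344), (69.11251831054688, 69.96829986572266), 83.73853302001953)
6377.0 (380, 10, 88, 94) ((423.34564208984375, 57.1959228515625), (84.83309173583984, 95.94041442871094), 27.968061447143555)
```

View pics/w1.png

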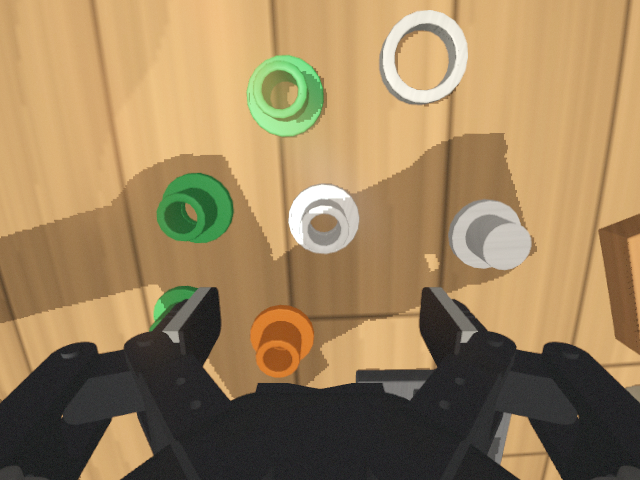

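The hub is central: flange centre at (323,218), bored boss rim at about (325,227). The collar is at (424,57), the blank at (490,235) and the greens and orange are clear of the fingers. Next I compute the grasp point.

```bash
python3 - <<'E'
from h import *
import pickle
w=pickle.load(open('w1.pkl','rb')); D=pickle.load(open('s0.pkl','rb'))
g=cv2.GaussianBlur(cv2.cvtColor(w['img'],cv2.COLOR_RGB2GRAY),(3,3),0)[175:265,280:370]
for (x,y,r) in (cv2.HoughCircles(g,3,1,8,param1=80,param2=12,minRadius=12,maxRadius=40)[0][:6]): print(x+280,y+175,r, plane(w,(x+280,y+175),.045),'diam45mm',2*r/w['fx']*(w['o'][2]-.045)*1000)
print('flange',plane(w,(323.3,218.4),.01))
for d,p in((D['top'],(170.6,282.4)),(D['scene'],(437.8,295.2))): print(two(w,(324.5,228),d,p))
F=plane(w,(323.3,218.4),.01); togo([F[0],F[1],.028])
E
```

```text
323.5 218.5 34.4 [0.4473518  0.32031619 0.045     ] diam45mm 52.54569915015893
316.5 229.5 32.7 [0.4415339  0.31166132 0.045     ] diam45mm 49.948960027954264
312.5 221.5 29.4 [0.43866206 0.31823622 0.045     ] diam45mm 44.90824058893097
317.5 237.5 33.8 [0.44206501 0.30508992 0.045     ] diam45mm 51.62919984096203
331.5 219.5 28.0 [0.4535739 0.3192846 0.045    ] diam45mm 42.76975112132477
329.5 232.5 22.4 [0.45169842 0.3088358  0.045     ] diam45mm 34.215800897059815
flange [0.44726769 0.31269717 0.01      ]
(array([0.44646969, 0.30995821, 0.03354492]), np.float64(0.002936686211857958))
(array([0.44799054, 0.31159572, 0.04348475]), np.float64(0.0013156545252699385))
go dx 0.008 dy 0.008 dz 0.330 roll 0.000
```

```bash
python3 -m handwheel '[{"fingers":1,"dx":0.008,"dy":0.008,"dz":0.1},{"fingers":1,"dx":0.008,"dy":0.008,"dz":0.2},{"fingers":1,"dx":0.008,"dy":0.008,"dz":0.3},{"fingers":1,"dx":0.008,"dy":0.008,"dz":0.357},{"fingers":1,"dx":0.008,"dy":0.008,"dz":0.357},{"fingers":0,"dx":0.008,"dy":0.008,"dz":0.357},{"fingers":0,"dx":0.008,"dy":0.008,"dz":0.357},{"fingers":0,"dx":0.008,"dy":0.008,"dz":0.357},{"fingers":0,"dx":0.008,"dy":0.008,"dz":0.357},{"fingers":0,"dx":0.008,"dy":0.008,"dz":0.357}]' 40
```

```text
$[0]: bad value
```

```bash
python3 -m handwheel '[{"fingers":1,"dx":0.008,"dy":0.008,"dz":0.1,"roll":0},{"fingers":1,"dx":0.008,"dy":0.008,"dz":0.2,"roll":0},{"fingers":1,"dx":0.008,"dy":0.008,"dz":0.3,"roll":0},{"fingers":1,"dx":0.008,"dy":0.008,"dz":0.357,"roll":0},{"fingers":1,"dx":0.008,"dy":0.008,"dz":0.357,"roll":0},{"fingers":0,"dx":0.008,"dy":0.008,"dz":0.357,"roll":0},{"fingers":0,"dx":0.008,"dy":0.008,"dz":0.357,"roll":0},{"fingers":0,"dx":0.008,"dy":0.008,"dz":0.357,"roll":0},{"fingers":0,"dx":0.008,"dy":0.008,"dz":0.357,"roll":0},{"fingers":0,"dx":0.008,"dy":0.008,"dz":0.357,"roll":0}]' 40
```

```text
time_s: 2.2
eef_pos: [0.4479, 0.313, 0.019]
tool_rot: [3.14, -0.001, 1.535]
force: [-2.2, 0.7, 7.8]
grip_width: 0.0388
grip_force: 39.7
```

```bash
python3 -m handwheel '[{"fingers":0,"dx":0,"dy":0,"dz":-0.12,"roll":0},{"fingers":0,"dx":0,"dy":0,"dz":-0.24,"roll":0},{"fingers":0,"dx":-0.05,"dy":0.01,"dz":-0.33,"roll":0},{"fingers":0,"dx":-0.868,"dy":0.175,"dz":-0.33,"roll":0},{"fingers":0,"dx":-0.868,"dy":0.175,"dz":-0.33,"roll":0},{"fingers":0,"dx":-0.868,"dy":0.175,"dz":-0.33,"roll":0},{"fingers":0,"dx":-0.868,"dy":0.175,"dz":-0.33,"roll":0},{"fingers":0,"dx":-0.868,"dy":0.175,"dz":-0.33,"roll":0},{"fingers":0,"dx":-0.868,"dy":0.175,"dz":-0.33,"roll":0},{"fingers":0,"dx":-0.868,"dy":0.175,"dz":-0.33,"roll":0}]'
python3 -m handwheel '[{"fingers":0,"dx":-0.03,"dy":0.0,"dz":0,"roll":0},{"fingers":0,"dx":-0.03,"dy":0.0,"dz":0,"roll":0},{"fingers":0,"dx":-0.03,"dy":0.0,"dz":0,"roll":0},{"fingers":0,"dx":-0.03,"dy":0.0,"dz":0,"roll":0},{"fingers":0,"dx":-0.03,"dy":0.0,"dz":0,"roll":0},{"fingers":0,"dx":-0.03,"dy":0.0,"dz":0,"roll":0},{"fingers":0,"dx":-0.03,"dy":0.0,"dz":0,"roll":0},{"fingers":0,"dx":-0.03,"dy":0.0,"dz":0,"roll":0},{"fingers":0,"dx":-0.03,"dy":0.0,"dz":0,"roll":0},{"fingers":0,"dx":-0.03,"dy":0.0,"dz":0,"roll":0}]'
python3 - <<'E'
from h import *
import pickle
w=snap('wrist'); pickle.dump(w,open('w2.pkl','wb')); save(w,'w2.png')
print(proj(w,[[.5807,-.0391,.046],[.5807,-.0391,.02]]))
s=arm.get_state(); T=rot(s['tool_rot']); print(s['eef_pos'],proj(w,[s['eef_pos']+T@[0,0,-.026]]),'boss top ctr')
E
```

```text
time_s: 3.2
eef_pos: [0.5048, -0.0398, 0.1497]
tool_rot: [3.141, 0.001, 1.533]
force: [0.0, 1.3, -4.0]
grip_width: 0.039
grip_force: 43.0
time_s: 4.2
eef_pos: [0.5044, -0.0488, 0.1493]
tool_rot: [-3.142, -0.0, 1.535]
force: [-0.0, -0.2, -3.4]
grip_width: 0.039
grip_force: 43.0
[[421.14781634 220.09627564]
 [411.98742451 213.16565425]]
[ 0.50441429 -0.04881791  0.14929434] [[320.16942036 324.99629491]] boss top ctr
```

View pics/w2.png

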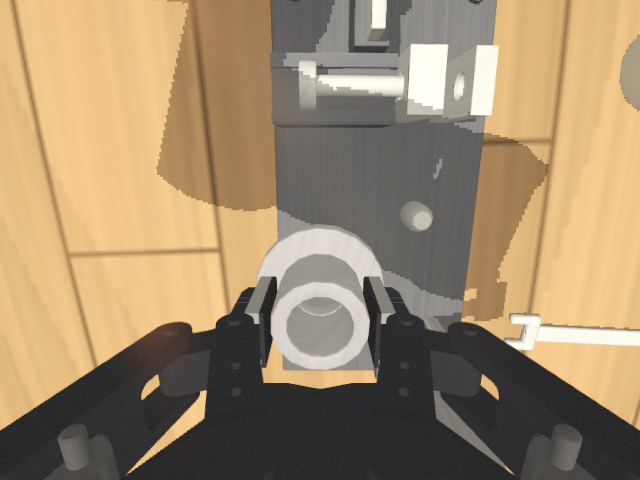

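The post top is at (422,219) against a prediction of (421,220). The held hub's boss rim is centred at (320,325), exactly as predicted. I'm placing it.

```bash
python3 -m handwheel '[{"fingers":0,"dx":0.031,"dy":0.1905,"dz":0,"roll":0},{"fingers":0,"dx":0.031,"dy":0.1905,"dz":0.05,"roll":0},{"fingers":0,"dx":0.031,"dy":0.1905,"dz":0.15,"roll":0},{"fingers":0,"dx":0.031,"dy":0.1905,"dz":0.18,"roll":0},{"fingers":0,"dx":0.031,"dy":0.1905,"dz":0.186,"roll":0},{"fingers":0,"dx":0.031,"dy":0.1905,"dz":0.2,"roll":0},{"fingers":0,"dx":0.031,"dy":0.1905,"dz":0.215,"roll":0},{"fingers":0,"dx":0.031,"dy":0.1905,"dz":0.23,"roll":0},{"fingers":0,"dx":0.031,"dy":0.1905,"dz":0.245,"roll":0},{"fingers":0,"dx":0.031,"dy":0.1905,"dz":0.26,"roll":0}]'
```

```text
time_s: 5.25
eef_pos: [0.5811, -0.0392, 0.0452]
tool_rot: [3.141, 0.0, 1.535]
force: [1.0, -0.3, -4.4]
grip_width: 0.0389
grip_force: 43.1
```

```bash
python3 -m handwheel '[{"fingers":0,"dx":0,"dy":0,"dz":0.008,"roll":0},{"fingers":0,"dx":0,"dy":0,"dz":0.016,"roll":0},{"fingers":0,"dx":0,"dy":0,"dz":0.016,"roll":0},{"fingers":1,"dx":0,"dy":0,"dz":0.016,"roll":0},{"fingers":1,"dx":0,"dy":0,"dz":0.016,"roll":0},{"fingers":1,"dx":0,"dy":0,"dz":0.016,"roll":0},{"fingers":1,"dx":0,"dy":0,"dz":-0.1,"roll":0},{"fingers":1,"dx":0,"dy":0,"dz":-0.2,"roll":0},{"fingers":1,"dx":0,"dy":0,"dz":-0.3,"roll":0},{"fingers":1,"dx":0,"dy":0,"dz":-0.4,"roll":0}]'
python3 - <<'E'
from h import *
from fit import f if False else R,o
E
python3 - <<'E'
from h import *
from fit import R,o
import pickle
D={n:snap(n) for n in('scene','top','wrist')}; pickle.dump(D,open('s1.pkl','wb'))
f=lambda x,y,z:np.r_[R@[x/1000,y/1000]+o,z/1000]
X=[f(0,10,65),f(0,-85,289),f(0,-100,289),f(0,-60,285)]
for n in D: print(n,proj(D[n],X).round().tolist())
w=cv2.resize(D['wrist']['img'],(400,300)); s=cv2.resize(D['scene']['img'][140:320,230:400],(400,424),interpolation=3)[:300]
t=cv2.resize(D['top']['img'][170:290,240:420],(400,267),interpolation=3); t=np.vstack([t,np.zeros((33,400,3),np.uint8)])
s2=cv2.resize(D['scene']['img'][150:285,240:420],(400,300),interpolation=3)
cv2.imwrite('pics/p3.png',np.vstack([np.hstack([w,s2]),np.hstack([t,t*0])])[:,:,::-1])
E
```

```text
time_s: 6.25
eef_pos: [0.5809, -0.0391, 0.2073]
tool_rot: [3.141, 0.0, 1.535]
force: [-0.2, 0.8, -0.5]
grip_width: 0.0851
grip_force: 0.0
scene [[305.0, 245.0], [278.0, 161.0], [274.0, 159.0], [284.0, 167.0]]
top [[336.0, 217.0], [399.0, 190.0], [408.0, 190.0], [383.0, 190.0]]
wrist [[316.0, 222.0], [316.0, 649.0], [316.0, 670.0], [316.0, 592.0]]  File "<stdin>", line 2
    from fit import f if False else R,o
                      ^^
SyntaxError: invalid syntax
```

View pics/p3.png

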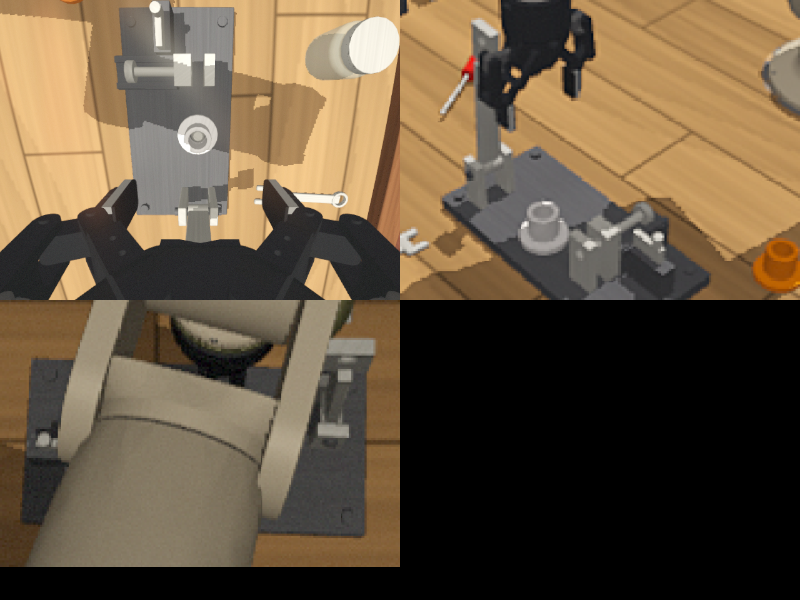

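The hub is seated, with the post visible in its bore at wrist crop (197,133). The bar's top end is at scene pixel (278,161), which matches fixture y ≈ -85 at z 289, so the bar is at about 1.5 rad. I'll go over the top of it and come down behind it with the fingers shut.

```bash
python3 -m handwheel '[{"fingers":0,"dx":0,"dy":0,"dz":-0.12,"roll":0},{"fingers":0,"dx":0,"dy":0,"dz":-0.24,"roll":0},{"fingers":0,"dx":0,"dy":0,"dz":-0.30,"roll":0},{"fingers":0,"dx":-0.1,"dy":0,"dz":-0.30,"roll":0},{"fingers":0,"dx":-0.2,"dy":0,"dz":-0.30,"roll":0},{"fingers":0,"dx":-0.3,"dy":0,"dz":-0.30,"roll":0},{"fingers":0,"dx":-0.375,"dy":0,"dz":-0.30,"roll":0},{"fingers":0,"dx":-0.375,"dy":0,"dz":-0.3,"roll":0},{"fingers":0,"dx":-0.375,"dy":0,"dz":-0.19,"roll":0},{"fingers":0,"dx":-0.375,"dy":0,"dz":-0.075,"roll":0}]'
```

```text
time_s: 7.4
eef_pos: [0.5757, -0.1887, 0.2341]
tool_rot: [3.14, 0.001, 1.535]
force: [0.8, -0.6, -0.0]
grip_width: -0.0002
grip_force: 0.0
```

```bash
python3 -m handwheel '[{"fingers":0,"dx":0.03,"dy":0,"dz":0.01,"roll":0},{"fingers":0,"dx":0.06,"dy":0,"dz":0.01,"roll":0},{"fingers":0,"dx":0.085,"dy":0,"dz":0.015,"roll":0},{"fingers":0,"dx":0.115,"dy":0,"dz":0.025,"roll":0},{"fingers":0,"dx":0.14,"dy":0,"dz":0.0325,"roll":0},{"fingers":0,"dx":0.17,"dy":0,"dz":0.042,"roll":0},{"fingers":0,"dx":0.2,"dy":0,"dz":0.052,"roll":0},{"fingers":0,"dx":0.225,"dy":0,"dz":0.0625,"roll":0},{"fingers":0,"dx":0.26,"dy":0,"dz":0.08,"roll":0},{"fingers":0,"dx":0.294,"dy":0,"dz":0.0975,"roll":0}]'
python3 - <<'E'
from h import *
from fit import R,o
s=snap('scene'); f=lambda x,y,z:np.r_[R@[x/1000,y/1000]+o,z/1000]
for th in(1.5,1.1,.9): c,q=np.cos(th),np.sin(th); print(th,proj(s,[f(0,-100+215*c,74+215*q)]).round(1))
save(s,'s4.png',(230,140,410,290),3)
E
```

```text
time_s: 8.4
eef_pos: [0.5798, -0.0705, 0.1955]
tool_rot: [-3.141, 0.0, 1.534]
force: [1.7, -5.7, -3.9]
grip_width: -0.0
grip_force: 2.6
1.5 [[277.7 161.4]]
1.1 [[298.7 182.9]]
0.9 [[308.4 197.1]]
```

View pics/s4.png

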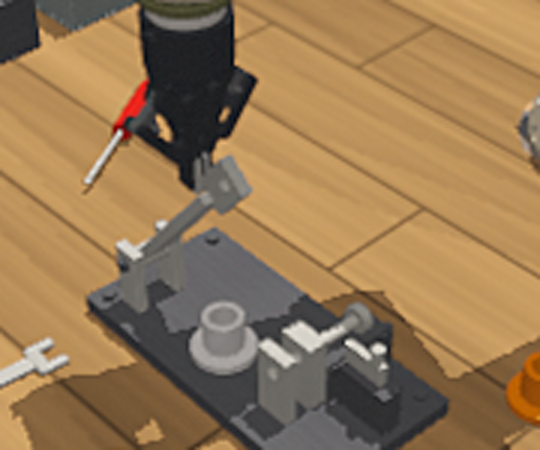

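The finger sits behind the eye, and the bar has come down to about 0.87 rad (eye end at scene (309,200)). I'm continuing along the arc.

```bash
python3 -m handwheel '[{"fingers":0,"dx":0.03,"dy":0,"dz":0.025,"roll":0},{"fingers":0,"dx":0.056,"dy":0,"dz":0.05,"roll":0},{"fingers":0,"dx":0.079,"dy":0,"dz":0.08,"roll":0},{"fingers":0,"dx":0.1,"dy":0,"dz":0.11,"roll":0},{"fingers":0,"dx":0.117,"dy":0,"dz":0.143,"roll":0},{"fingers":0,"dx":0.132,"dy":0,"dz":0.1775,"roll":0},{"fingers":0,"dx":0.143,"dy":0,"dz":0.214,"roll":0},{"fingers":0,"dx":0.149,"dy":0,"dz":0.25,"roll":0},{"fingers":0,"dx":0.149,"dy":0,"dz":0.275,"roll":0},{"fingers":0,"dx":0.149,"dy":0,"dz":0.29,"roll":0}]'
```

```text
time_s: 9.45
eef_pos: [0.5816, -0.0114, 0.0796]
tool_rot: [-3.14, -0.001, 1.535]
force: [-13.5, 6.2, 54.7]
grip_width: -0.0
grip_force: 27.2
```

```bash
python3 -m handwheel '[{"fingers":0,"dx":0,"dy":0,"dz":-0.1,"roll":0},{"fingers":0,"dx":0,"dy":0,"dz":-0.2,"roll":0},{"fingers":0,"dx":0,"dy":0,"dz":-0.3,"roll":0},{"fingers":0,"dx":0.06,"dy":-0.1,"dz":-0.3,"roll":0},{"fingers":0,"dx":0.06,"dy":-0.2,"dz":-0.3,"roll":0},{"fingers":0,"dx":0.06,"dy":-0.275,"dz":-0.3,"roll":0},{"fingers":0,"dx":0.06,"dy":-0.275,"dz":-0.3,"roll":0},{"fingers":0,"dx":0.06,"dy":-0.275,"dz":-0.3,"roll":0},{"fingers":0,"dx":0.06,"dy":-0.275,"dz":-0.3,"roll":0},{"fingers":0,"dx":0.06,"dy":-0.275,"dz":-0.3,"roll":0}]'
python3 - <<'E'
from h import *
from fit import R,o
import pickle
w=snap('wrist'); pickle.dump(w,open('w5.pkl','wb')); f=lambda x,y,z:np.r_[R@[x/1000,y/1000]+o,z/1000]
i=w['img'].copy()
for n,X in dict(mouth=f(-28,100,74),headc=f(-89,100,74),eye=f(0,115,74),forktop=f(-18,100,94),kend=f(-45,169,74)).items(): print(n,proj(w,[X]).round(1))
save(w,'w5.png')
s=snap('scene'); save(s,'s5.png',(230,180,410,310),3)
E
```

```text
time_s: 10.45
eef_pos: [0.4737, 0.0158, 0.2]
tool_rot: [-3.141, -0.0, 1.534]
force: [-0.2, -0.4, 0.3]
grip_width: -0.0002
grip_force: 0.0
mouth [[421.5 181.2]]
headc [[344.9 181.1]]
eye [[458.2 162.2]]
forktop [[442.8 184.2]]
kend [[405.4  88.3]]
```

View pics/w5.png

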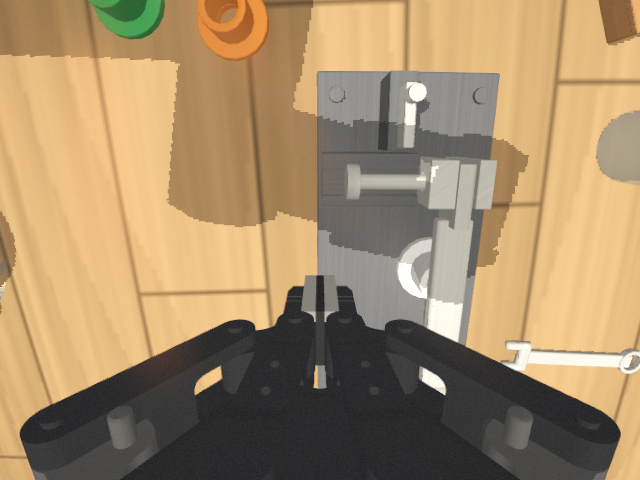

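The bar's eye sits between the fork cheeks at (470,185). The pin head's back face is at (345,182), matching fixture x = -89. The keeper's post is at (417,92). Next I push the pin.

```bash
python3 -m handwheel '[{"fingers":0,"dx":0.097,"dy":-0.045,"dz":0,"roll":0},{"fingers":0,"dx":0.097,"dy":-0.045,"dz":0.1,"roll":0},{"fingers":0,"dx":0.097,"dy":-0.045,"dz":0.2,"roll":0},{"fingers":0,"dx":0.097,"dy":-0.045,"dz":0.3,"roll":0},{"fingers":0,"dx":0.097,"dy":-0.045,"dz":0.325,"roll":0},{"fingers":0,"dx":0.097,"dy":-0.02,"dz":0.325,"roll":0},{"fingers":0,"dx":0.097,"dy":0.01,"dz":0.325,"roll":0},{"fingers":0,"dx":0.097,"dy":0.04,"dz":0.325,"roll":0},{"fingers":0,"dx":0.097,"dy":0.07,"dz":0.325,"roll":0},{"fingers":0,"dx":0.097,"dy":0.1,"dz":0.325,"roll":0}]'
python3 - <<'E'
from h import *
from fit import R,o
import pickle
w=pickle.load(open('w5.pkl','rb'));F=lambda p:(R.T@(p[:2]-o)*1000).round(1)
print('kpost',F(plane(w,(417,92),.101)),F(plane(w,(417,92),.092)),'inner end',F(plane(w,(407,147),.085)))
print('TCP',F(arm.get_state()['eef_pos']))
E
```

```text
time_s: 11.55
eef_pos: [0.5167, 0.0531, 0.0726]
tool_rot: [3.138, 0.0, 1.534]
force: [0.3, -0.6, -0.2]
grip_width: -0.0002
grip_force: 0.5
kpost [-43.5 162.7] [-41.1 163.9] inner end [-44.1 126.5]
TCP [-67.2  99.9]
```

```bash
python3 -m handwheel '[{"fingers":0,"dx":0,"dy":0.008,"dz":0,"roll":0},{"fingers":0,"dx":0,"dy":0.016,"dz":0,"roll":0},{"fingers":0,"dx":0,"dy":0.022,"dz":0,"roll":0},{"fingers":0,"dx":0,"dy":0.028,"dz":0,"roll":0},{"fingers":0,"dx":0,"dy":0.032,"dz":0,"roll":0},{"fingers":0,"dx":0,"dy":0.035,"dz":0,"roll":0},{"fingers":0,"dx":0,"dy":0.037,"dz":0,"roll":0},{"fingers":0,"dx":0,"dy":0.039,"dz":0,"roll":0},{"fingers":0,"dx":0,"dy":0.04,"dz":0,"roll":0},{"fingers":0,"dx":0,"dy":0.04,"dz":0,"roll":0}]'
```

```text
time_s: 12.55
eef_pos: [0.5303, 0.0527, 0.0703]
tool_rot: [-3.142, 0.0, 1.535]
force: [-0.4, 0.4, -0.1]
grip_width: -0.0005
grip_force: 0.3
```

```bash
python3 -m handwheel '[{"fingers":0,"dx":0,"dy":0.003,"dz":0,"roll":0},{"fingers":0,"dx":0,"dy":0.006,"dz":0,"roll":0},{"fingers":0,"dx":0,"dy":0.008,"dz":0,"roll":0},{"fingers":0,"dx":0,"dy":0.01,"dz":0,"roll":0},{"fingers":0,"dx":0,"dy":0.012,"dz":0,"roll":0},{"fingers":0,"dx":0,"dy":0.014,"dz":0,"roll":0},{"fingers":0,"dx":0,"dy":0.016,"dz":0,"roll":0},{"fingers":0,"dx":0,"dy":0.016,"dz":0,"roll":0},{"fingers":0,"dx":0,"dy":0.016,"dz":0,"roll":0},{"fingers":0,"dx":0,"dy":0.016,"dz":0,"roll":0}]'
python3 - <<'E'
from h import *
from fit import R,o
s=snap('scene'); f=lambda x,y,z:np.r_[R@[x/1000,y/1000]+o,z/1000]
print(proj(s,[f(-28,100,88),f(-38,100,88)]))
w=snap('wrist'); a=cv2.resize(s['img'][200:320,270:390],(400,400),interpolation=3); b=w['img'][80:480,200:600]
cv2.imwrite('pics/p6.png',np.hstack([a,b])[:,:,::-1]); print(proj(w,[f(-28,100,88),f(-38,100,88)]))
E
```

```text
time_s: 13.55
eef_pos: [0.5335, 0.0527, 0.0701]
tool_rot: [-3.134, 0.0, 1.535]
force: [-15.0, -1.2, 10.2]
grip_width: -0.0001
grip_force: 7.8
[[334.45744673 251.30308157]
 [337.24829196 249.55142725]]
[[374.35627649 314.90977687]
 [349.96604326 314.89309097]]
```

View pics/p6.png

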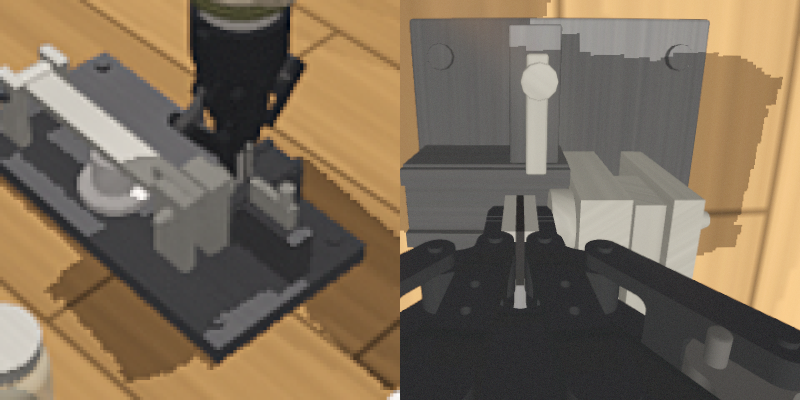

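The pin head is against the fork: in the wrist crop it spans columns 350–374 of the full image, as predicted, its tip shows beyond the far cheek at crop (705,218), and the push met 15 N. I'm backing off, lifting, and moving to the keeper's outer end.

```bash
python3 -m handwheel '[{"fingers":0,"dx":0,"dy":-0.03,"dz":0,"roll":0},{"fingers":0,"dx":0,"dy":-0.03,"dz":-0.1,"roll":0},{"fingers":0,"dx":0,"dy":-0.03,"dz":-0.2,"roll":0},{"fingers":0,"dx":0.1,"dy":0,"dz":-0.2,"roll":0},{"fingers":0,"dx":0.2,"dy":0.01,"dz":-0.2,"roll":0},{"fingers":0,"dx":0.25,"dy":0.01,"dz":-0.2,"roll":0},{"fingers":0,"dx":0.25,"dy":0.01,"dz":-0.2,"roll":0},{"fingers":0,"dx":0.25,"dy":0.01,"dz":-0.1,"roll":0},{"fingers":0,"dx":0.25,"dy":0.01,"dz":-0.01,"roll":0},{"fingers":0,"dx":0.25,"dy":0.01,"dz":-0.01,"roll":0}]'
python3 - <<'E'
from h import *
from fit import R,o
print('TCP',(R.T@(arm.get_state()['eef_pos'][:2]-o)*1000).round(1))
E
```

```text
time_s: 14.65
eef_pos: [0.5421, 0.1513, 0.0706]
tool_rot: [-3.133, 0.001, 1.534]
force: [-0.9, -0.3, 0.8]
grip_width: 0.0001
grip_force: 0.0
TCP [-45.3 198.9]
```

Now I push along fixture -y, first to y ≈ 149.

```bash
python3 -m handwheel '[{"fingers":0,"dx":-0.02,"dy":0,"dz":0,"roll":0},{"fingers":0,"dx":-0.035,"dy":0,"dz":0,"roll":0},{"fingers":0,"dx":-0.05,"dy":0,"dz":0,"roll":0},{"fingers":0,"dx":-0.065,"dy":0,"dz":0,"roll":0},{"fingers":0,"dx":-0.08,"dy":0,"dz":0,"roll":0},{"fingers":0,"dx":-0.095,"dy":0,"dz":0,"roll":0},{"fingers":0,"dx":-0.108,"dy":0,"dz":0,"roll":0},{"fingers":0,"dx":-0.117,"dy":0,"dz":0,"roll":0},{"fingers":0,"dx":-0.125,"dy":0,"dz":0,"roll":0},{"fingers":0,"dx":-0.125,"dy":0,"dz":0,"roll":0}]'
python3 -m handwheel '[{"fingers":0,"dx":-0.004,"dy":0,"dz":0,"roll":0},{"fingers":0,"dx":-0.007,"dy":0,"dz":0,"roll":0},{"fingers":0,"dx":-0.01,"dy":0,"dz":0,"roll":0},{"fingers":0,"dx":-0.013,"dy":0,"dz":0,"roll":0},{"fingers":0,"dx":-0.015,"dy":0,"dz":0,"roll":0},{"fingers":0,"dx":-0.017,"dy":0,"dz":0,"roll":0},{"fingers":0,"dx":-0.018,"dy":0,"dz":0,"roll":0},{"fingers":0,"dx":-0.018,"dy":0,"dz":0,"roll":0},{"fingers":0,"dx":-0.018,"dy":0,"dz":0,"roll":0},{"fingers":0,"dx":-0.018,"dy":0,"dz":0,"roll":0}]'
python3 - <<'E'
from h import *
from fit import R,o
print('TCP',(R.T@(arm.get_state()['eef_pos'][:2]-o)*1000).round(1))
E
```

```text
time_s: 15.65
eef_pos: [0.5423, 0.1018, 0.0742]
tool_rot: [-3.141, 0.0, 1.534]
force: [-1.1, 0.2, -0.1]
grip_width: 0.0002
grip_force: 0.0
time_s: 16.65
eef_pos: [0.5421, 0.0991, 0.0743]
tool_rot: [3.141, -0.007, 1.535]
force: [2.4, 23.3, 0.0]
grip_width: 0.0
grip_force: 11.9
TCP [-43.4 146.7]
```

It stopped at 23 N, about 37 mm in, which matches the full travel. I'm backing off, lifting clear and looking.

```bash
python3 -m handwheel '[{"fingers":0,"dx":0.05,"dy":0,"dz":0,"roll":0},{"fingers":0,"dx":0.05,"dy":0,"dz":-0.1,"roll":0},{"fingers":0,"dx":0.05,"dy":0,"dz":-0.2,"roll":0},{"fingers":0,"dx":-0.05,"dy":-0.1,"dz":-0.3,"roll":0},{"fingers":0,"dx":-0.15,"dy":-0.1,"dz":-0.33,"roll":0},{"fingers":0,"dx":-0.2,"dy":-0.1,"dz":-0.33,"roll":0},{"fingers":0,"dx":-0.2,"dy":-0.1,"dz":-0.33,"roll":0},{"fingers":0,"dx":-0.2,"dy":-0.1,"dz":-0.33,"roll":0},{"fingers":0,"dx":-0.2,"dy":-0.1,"dz":-0.33,"roll":0},{"fingers":0,"dx":-0.2,"dy":-0.1,"dz":-0.33,"roll":0}]'
python3 - <<'E'
from h import *
from fit import R,o
f=lambda x,y,z:np.r_[R@[x/1000,y/1000]+o,z/1000]
w=snap('wrist'); save(w,'w7.png',(200,0,600,300),2); print((np.array(proj(w,[f(-45,125,101),f(-38,100,88),f(-28,100,88),f(-18,100,94),f(34,100,74)])-[200,0])*2).round())
E
```

```text
time_s: 17.65
eef_pos: [0.4994, 0.0174, 0.2059]
tool_rot: [-3.141, -0.0, 1.536]
force: [-0.6, 0.2, 0.6]
grip_width: -0.0002
grip_force: 0.0
[[347. 306.]
 [357. 371.]
 [383. 371.]
 [413. 373.]
 [527. 368.]]
```

View pics/w7.png

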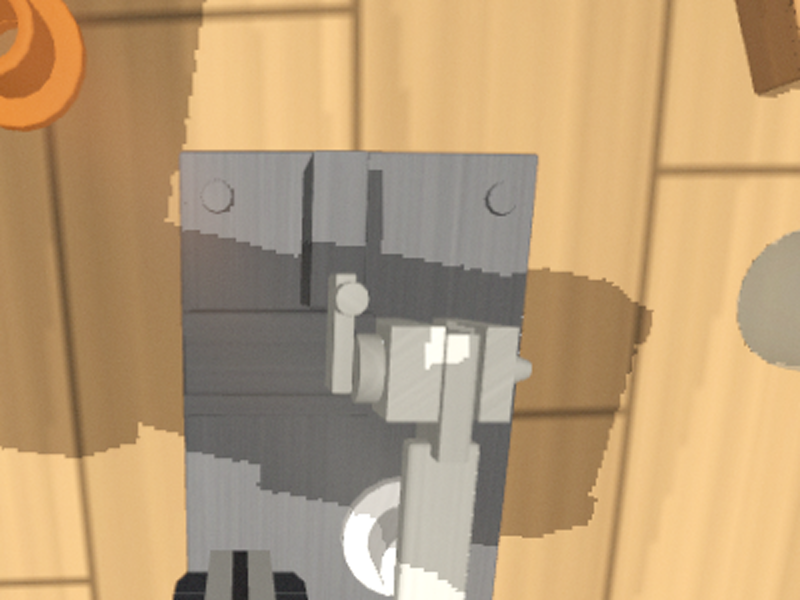

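The keeper lies behind the pin head, with its post at (351,298) and inner end at (340,392). The head is against the fork and the eye between the cheeks. I'll put a number on the keeper's travel before handing in.

```bash
python3 - <<'E'
from h import *
from fit import R,o
import pickle
w=snap('wrist'); v=pickle.load(open('w5.pkl','rb'));F=lambda p:(R.T@(p[:2]-o)*1000).round(1)
def post(d,x0,y0):
    g=cv2.cvtColor(d['img'],cv2.COLOR_RGB2GRAY)[y0-14:y0+14,x0-14:x0+14]; g=cv2.resize(g,None,fx=6,fy=6,interpolation=2)
    c=cv2.HoughCircles(g,3,1,30,param1=100,param2=10,minRadius=36,maxRadius=72)[0][0]; return c[0]/6-14+x0,c[1]/6-14+y0,c[2]/6
for d,a in((v,(417,92)),(w,(375,149))):
    p=post(d,*a); print(p,F(plane(d,p[:2],.101)))
print('inner end now',F(plane(w,(370,196),.085)),'before',F(plane(v,(407,147),.085)))
E
```

```text
(np.float32(418.08334), np.float32(92.583336), np.float32(9.066667)) [-42.7 162.3]
(np.float32(376.08334), np.float32(149.41667), np.float32(8.316667)) [-43.3 127.4]
inner end now [-44.   91.5] before [-44.1 126.5]
```

Travel measures about 35 mm, which is over the threshold but worth confirming. I'll push once more, this time on the keeper's post, and see whether it is really at its stop.

```bash
python3 -m handwheel '[{"fingers":0,"dx":0.1,"dy":0.098,"dz":0,"roll":0},{"fingers":0,"dx":0.2,"dy":0.098,"dz":0,"roll":0},{"fingers":0,"dx":0.275,"dy":0.098,"dz":0,"roll":0},{"fingers":0,"dx":0.275,"dy":0.098,"dz":0.1,"roll":0},{"fingers":0,"dx":0.275,"dy":0.098,"dz":0.2,"roll":0},{"fingers":0,"dx":0.275,"dy":0.098,"dz":0.29,"roll":0},{"fingers":0,"dx":0.275,"dy":0.098,"dz":0.29,"roll":0},{"fingers":0,"dx":0.25,"dy":0.098,"dz":0.29,"roll":0},{"fingers":0,"dx":0.23,"dy":0.098,"dz":0.29,"roll":0},{"fingers":0,"dx":0.215,"dy":0.098,"dz":0.29,"roll":0}]'
python3 -m handwheel '[{"fingers":0,"dx":-0.005,"dy":0,"dz":0,"roll":0},{"fingers":0,"dx":-0.01,"dy":0,"dz":0,"roll":0},{"fingers":0,"dx":-0.015,"dy":0,"dz":0,"roll":0},{"fingers":0,"dx":-0.018,"dy":0,"dz":0,"roll":0},{"fingers":0,"dx":-0.021,"dy":0,"dz":0,"roll":0},{"fingers":0,"dx":-0.024,"dy":0,"dz":0,"roll":0},{"fingers":0,"dx":-0.027,"dy":0,"dz":0,"roll":0},{"fingers":0,"dx":-0.027,"dy":0,"dz":0,"roll":0},{"fingers":0,"dx":-0.027,"dy":0,"dz":0,"roll":0},{"fingers":0,"dx":-0.027,"dy":0,"dz":0,"roll":0}]'
python3 - <<'E'
from h import *
from fit import R,o
print('TCP',(R.T@(arm.get_state()['eef_pos'][:2]-o)*1000).round(1))
E
```

```text
time_s: 18.75
eef_pos: [0.5425, 0.1001, 0.0921]
tool_rot: [3.138, 0.0, 1.534]
force: [0.9, -0.5, 0.6]
grip_width: 0.0001
grip_force: 0.0
time_s: 19.75
eef_pos: [0.5416, 0.0957, 0.0911]
tool_rot: [3.139, -0.01, 1.535]
force: [2.1, 30.7, 4.3]
grip_width: 0.0
grip_force: 14.8
TCP [-43.8 143.3]
```

It stopped 3.4 mm further in, which is the expected offset between the post's edge and the end face (3 mm), against 31 N. The keeper is hard at its stop, so I'm retreating and handing in.

```bash
python3 -m handwheel '[{"fingers":0,"dx":0.05,"dy":0,"dz":0,"roll":0},{"fingers":0,"dx":0.05,"dy":0,"dz":-0.1,"roll":0},{"fingers":0,"dx":0.05,"dy":0,"dz":-0.2,"roll":0},{"fingers":0,"dx":-0.05,"dy":-0.1,"dz":-0.3,"roll":0},{"fingers":0,"dx":-0.15,"dy":-0.1,"dz":-0.3,"roll":0},{"fingers":0,"dx":-0.2,"dy":-0.1,"dz":-0.3,"roll":0},{"fingers":0,"dx":-0.2,"dy":-0.1,"dz":-0.3,"roll":0},{"fingers":0,"dx":-0.2,"dy":-0.1,"dz":-0.3,"roll":0},{"fingers":0,"dx":-0.2,"dy":-0.1,"dz":-0.3,"roll":0},{"fingers":0,"dx":-0.2,"dy":-0.1,"dz":-0.3,"roll":0}]'
python3 - <<'E'
from h import *
w=snap('wrist'); save(w,'w8.png',(200,0,600,300),2)
E
```

```text
time_s: 20.75
eef_pos: [0.4984, 0.0128, 0.2101]
tool_rot: [-3.141, -0.0, 1.536]
force: [-0.1, -0.2, -0.2]
grip_width: 0.0004
grip_force: 0.0
```

View pics/w8.png

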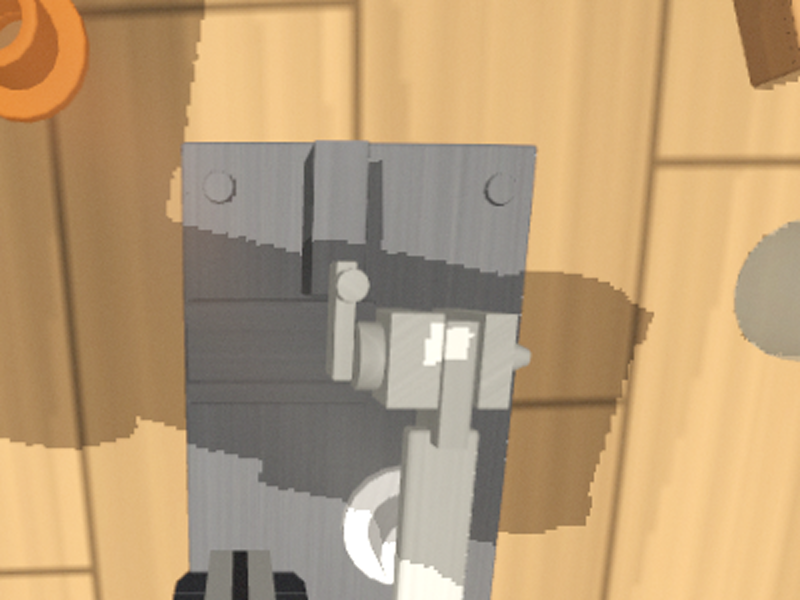

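The keeper at (345,320) covers the back of the pin head at (368,355). The eye sits between the cheeks, the hub is under the bar, and the arm is clear.

```bash
python3 -c "
from bench import arm
print(arm.job_done())"
```

```text
the job is handed in; nothing more can be done
None
```

I handed in the job at about 21 s with the hub on the post, the bar down, the pin seated and the keeper at its stop (I measured about 35 mm of travel against the 33 mm needed); no verdict came back.

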